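# Start a candling firing in a test kiln

### The job

Get the little kiln ready to dry out a pot: gently stand the narrow-necked vase upright inside it and let go, then lower the lid and leave it propped open about 30 degrees above closed. Next turn the dial on the grey control box so that its pointer lines up with the brass set marker on the rim of the scale, and last of all push the switch lever fully over, away from the robot. Leave the other pots and tools where they stand.

Things in the scene. Friction and masses are not known exactly. Their poses are not given: they have to be found in the camera images.
- vase: Unglazed clay vase, 78 mm tall: round belly 78 mm across up to 24 mm above its foot, narrowing to a straight neck 36 mm across from 40 mm to its top at 78 mm. About 0.22 kg. Origin: centre of the underside; z along the vase, up. Stands on the table in the strip between kiln and control box, in one of three places in a row with the bowl and the beaker; grip the neck about 64 mm above the foot.
- kiln: Small top-loading test kiln, fixed: steel-clad box 180 (x) x 210 (y) x 105 mm tall, stands left or right of the robot's middle. Walls 25 mm, so the open chamber is 130 (x) x 160 (y) mm, its floor 25 mm above the table. Origin: centre of the underside; x points from the front (robot side) to the hinge side. The lid stands open at the start, rising behind the chamber to 0.35 m above the table, handle included.
- lid (a joint): Hinge of the kiln's lid (180 x 210 x 20 mm, 0.35 kg), along the kiln's y axis at the far top edge. 0 = closed, grows as it opens, stop at 1.8 rad; starts at 1.5 to 1.75 (about upright). Stiff: stays at any angle where it is left; about 5 N at the handle moves it.
- lid_handle (a point): Middle of the lid's handle: a round bar 14 mm thick, 100 mm long, parallel to the hinge, carried 50 mm beyond the lid's free edge (43 mm clear gap) by two thin arms at its ends. Lies 230 mm from the hinge and turns about it, 10 mm above the lid's underside plane (the plane through the hinge line). The bar may turn between gripped fingers.
- lid_hinge (a point): Middle of the lid's hinge line: far top edge of the kiln, 90 mm from the kiln's origin along kiln +x, 105 mm above the table.
- control: Grey control box, fixed, 170 (x) x 260 (y) x 60 mm tall, on the other side from the kiln. Origin: centre of its underside; x points from its front (robot side) to its back. The dial's axis is at y = -60 mm, the switch at y = +80 mm.
- dial (a joint): Angle of the dial: 0 = pointer towards the box's +x (away from the robot), grows clockwise seen from above, range -2.1 to 2.1 rad; starts at -0.7 to -0.4. Stays where left, turns with about 0.05 N m. The set marker lies 0.5 to 1.45 rad clockwise of the start.
- dial_grip (a point): Point on the dial's vertical axis at the height to grip, 99 mm above the table. The dial: black disc 76 mm across, 12 mm thick, with an upright grip bar 72 mm long, 16 mm thick, from 12 to 48 mm above the disc's underside (63 mm above the table), lying along the pointer's direction. The point's x axis points to the pointer.
- dial_pointer (a point): Tip of the dial's black pointer nib, 50 mm from the axis; a white line on one half of the bar's top points the same way.
- set_mark (a point): Point just inside the tip of the brass set marker (a 25 mm tab with a pointed inner end on the rim of the white scale disc, 152 mm across; it cannot be moved), 50 mm from the dial's axis. The pointer is right when its tip is at this point.
- switch (a joint): Switch lever on the control box: 0 = leaning to the box's front (off), 1.0 = leaning over to its back (on, the stop). Starts at 0 to 0.12. Stays where it is left; a push of a few newtons on its tip swings it.
- switch_tip (a point): Tip of the switch lever, which swings in the box's x-z plane, 1 rad in all from 0.5 rad front of upright to 0.5 rad behind it. The point is the centre of a 26 mm ball, 60 mm from the pivot, which is 82 mm above the table; so the ball's centre is 135 to 142 mm above the table. The block under it is 70 (x) x 50 (y) mm and reaches 85 mm (its hub 95 mm) above the table. Push the ball from the front with closed fingers.
- bowl: Clay bowl of the same material, 104 mm across, 50 mm tall, origin under its centre; in the row with the vase; leave alone.
- beaker: Plain straight clay beaker, 72 mm across, 95 mm tall, origin under its centre; in the row with the vase; leave alone.
- jar: White lidded glaze jar, 72 mm across, 100 mm tall, origin under its centre, at the back, right of the middle; leave alone.
- brush: Brush, 180 mm, lying at the left of the table; leave alone.
- turner: Steel wrench, 150 mm, lying at the right of the table; leave alone.
There are look-alikes about, which are no part of the job. Leave any blue or red look-alike of the vase alone.

How it is judged:
By the outcome, as a careful person would: the job done as asked, in the order asked, and still so for the second after the job is handed in, with the robot touching nothing.
It also fails if it takes over 72 s, if anything falls off the work surface, if the arm or the gripper's body presses on something with over 40 N, if the wrist force passes 120 N, or if a joint passes its speed limit or range.

### The arm

A 6-joint arm with a two-finger parallel gripper is mounted at the origin on the work surface. World frame = base frame: x ahead of the robot, y to its left, z up, the work surface at z = 0. Lengths are in m, angles in rad, forces in N, time in s.
With the tool pointing down it reaches from about 0.25 to 0.775 m from the base axis. Payload 8.9 kg.
Tool frame: the origin (TCP) lies at the very end of the fingers, on their centre line; the grasp point (between the pads) lies 19 mm behind it (r.grip_point_offset is the distance from the TCP to the grasp point, in m); z points along the fingers, y is the direction in which the jaws open and shut (so a half turn about z gives the same grasp; the last joint's range is limited). The gripper opens to 85 mm and grips with 20 to 120 N. Pads are 22 mm wide; open, the fingers measure 114 mm over their backs; the gripper's body (76 mm by 85 mm) begins 54 mm behind the grasp point. The pads swing forward as they close: fully open they stand 13 mm farther back than shut.
Start: joints at [1.206, 0.291, -0.153, 1.127, 0, 1.431], TCP at [0.118, 0.512, 0.231] pointing down, gripper open.
Joint ranges: [-2.52, 2.52], [-0.91, 1.74], [-1.3, 1.37], [-1.96, 2.02], [-1.52, 1.47], [-3.14, 3.14]. Speed limits (rad/s): [2.22, 2.22, 2.79, 3.14, 3.14, 3.14].

### API

Orientations are given as a rotation vector (axis times angle).
In Python, from station import r gives the robot as it stands. Calls block until the motion is done:
- r.move_to(position, orientation): joint-space move of the TCP to a pose.
- r.move_l(position, frame=None, rate=0.15, max_force=None): straight line of the TCP; frame=None keeps the orientation; rate is the mean speed in m/s. With max_force (N) it stops when the force on the tool has changed by that much, and returns True; else False.
- r.set_joints(angles): joint-space move.
- r.move_gripper(opening, strength=None): finger opening in m; strength is the grip in N (None keeps the last); returns when the fingers have stopped.
- r.dwell(seconds).
- r.inverse_kinematics(position, orientation): joint angles nearest the present ones, or None.
- r.get_obs(): the state.
- r.capture(name): name is "scene" or "top"; returns a dict with "image" (480x640x3 uint8, blue, green, red), "mtx" (3x3 intrinsics, pixels), "k1" (the pictures are not rectified: a ray, as slopes to the right and down, at radius r is drawn at 1 + k1 r^2 times it, then the intrinsics apply), "rvec" (rotation vector, rad) and "tvec" (3), from world to camera coordinates, as OpenCV has them. Camera axes: x right, y down, z forward; pixel columns grow to the right and rows downward; lengths in m; the calibration is good to about 2 mm. A picture is of the moment at which its call begins. There is no depth.
A pose or a line that the arm cannot do raises r.Unreachable and nothing moves.
- r.job_done(): hands the job in, once; it reports no verdict.
The state is a dict: "t": time; "joints": joint angles; "joint_velocities": joint speeds; "joint_efforts": joint torques, N m; "eef_pos": TCP position; "orientation": TCP orientation; "ft_force": force on the tool from outside, world axes, zero at the start; "ft_torque": the same for the moment, N m; "width": finger opening in m.
Only numpy, scipy, OpenCV 4.12 (cv2) and the standard library are available. Lean on these libraries where they do the work, as an engineer would, in place of code of your own. Each camera call takes 0.05 s, during which the arm holds its last target.

## Working session

There is one attempt and no reset: what is moved stays moved. The work goes in short steps, each a Python script; the robot and the scene stay as the last script left them, time stands still between calls to the robot, and variables do not carry over. Pictures are saved under pics/ and viewed, and the job is handed in when it is done.

```bash
mkdir -p pics; ls
python3 - <<'E'
from station import r
import cv2,numpy as np
for n in("scene","top"):
    c=r.capture(n); cv2.imwrite(f"pics/{n}0.png",c["image"])
    R=cv2.Rodrigues(np.array(c["rvec"]))[0]
    print(n,c["mtx"],c["k1"],c["rvec"],c["tvec"],-R.T@np.array(c["tvec"]).ravel())
o=r.get_obs(); print(o); print(r.grip_point_offset)
E
```

```text
pics
scene [[624.69803065   0.         318.80712702]
 [  0.         624.69803065 242.14884407]
 [  0.           0.           1.        ]] -0.10985368751787711 [ 2.42698003  0.87633028 -0.28254924] [-0.41318919 -0.22776118  2.0517976 ] [ 1.18411321 -0.73731064  1.57693462]
top [[478.53407563   0.         322.84538377]
 [  0.         478.53407563 234.59288699]
 [  0.           0.           1.        ]] 0.044935773579684604 [ 2.10521682 -2.15438578  0.23598611] [-0.0036597   0.53317656  1.15769042] [0.29828124 0.01725499 1.23905944]
{'t': 0.1, 'joints': array([ 1.20569020e+00,  2.91205871e-01, -1.54053414e-01,  1.12666553e+00,
       -7.34452448e-06,  1.43153290e+00]), 'joint_velocities': array([ 1.03430479e-03, -8.84071569e-04,  1.63952595e-03,  6.26466885e-04,
       -1.41277148e-03,  4.48106573e-05]), 'joint_efforts': array([ 1.12772581e-03, -5.37976170e+01,  3.31920826e+01,  9.29206348e-03,
       -2.41137968e-04, -6.68792595e-07]), 'eef_pos': array([0.11740526, 0.51131498, 0.23079815]), 'orientation': array([-3.53968458e-01, -3.12131115e+00,  1.71928905e-03]), 'ft_force': array([-0.38060678, -0.23493157,  0.07159728]), 'ft_torque': array([-0.0345362 ,  0.01479736,  0.06611216]), 'width': 0.08566169038162733}
0.0187
```

View pics/scene0.png

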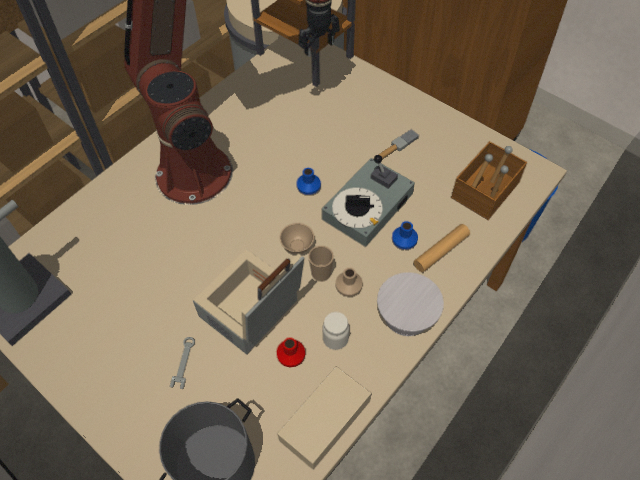

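View pics/top0.png

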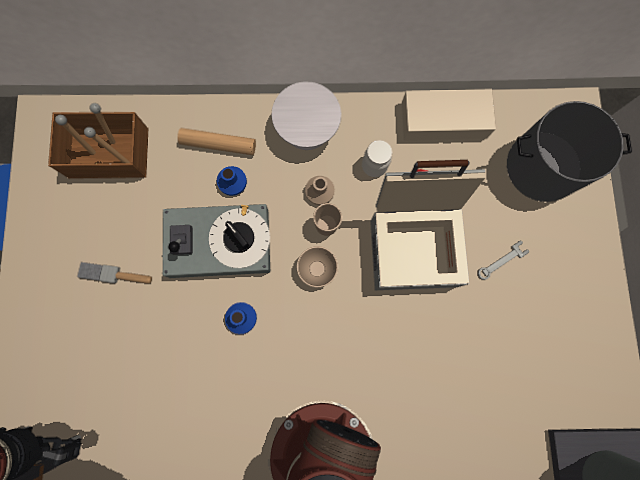

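The top view shows the kiln on the right (about 420,250), the control box on the left (216,241), and the clay vase at (320,188), with the beaker and bowl below it. I'll enlarge these areas.

```bash
cat > h.py <<'E'
import cv2,numpy as np
from station import r
def cam(c):
    return np.array(c["mtx"]),np.array([c["k1"],0,0,0,0.]),np.array(c["rvec"],float),np.array(c["tvec"],float)
def pt(c,uv,z):
    "pixel -> world at height z"
    K,d,rv,tv=cam(c); R=cv2.Rodrigues(rv)[0]
    n=cv2.undistortPoints(np.array([[uv]],float),K,d).ravel()
    D=R.T@np.array([n[0],n[1],1]); C=-R.T@tv.ravel()
    return C+D*(z-C[2])/D[2]
def proj(c,P):
    K,d,rv,tv=cam(c)
    return cv2.projectPoints(np.array(P,float).reshape(-1,3),rv,tv,K,d)[0].reshape(-1,2)
def crop(img,x0,y0,w,h,s,fn):
    cv2.imwrite(fn,cv2.resize(img[y0:y0+h,x0:x0+w],None,fx=s,fy=s,interpolation=cv2.INTER_CUBIC))
E
python3 - <<'E'
import cv2
from h import crop
i=cv2.imread("pics/top0.png"); crop(i,150,190,130,100,6,"pics/a1.png"); crop(i,290,160,110,150-50,6,"pics/a2.png"); crop(i,350,150,150,150,4,"pics/a3.png")
E
```

```text
(no output)
```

View pics/a1.png

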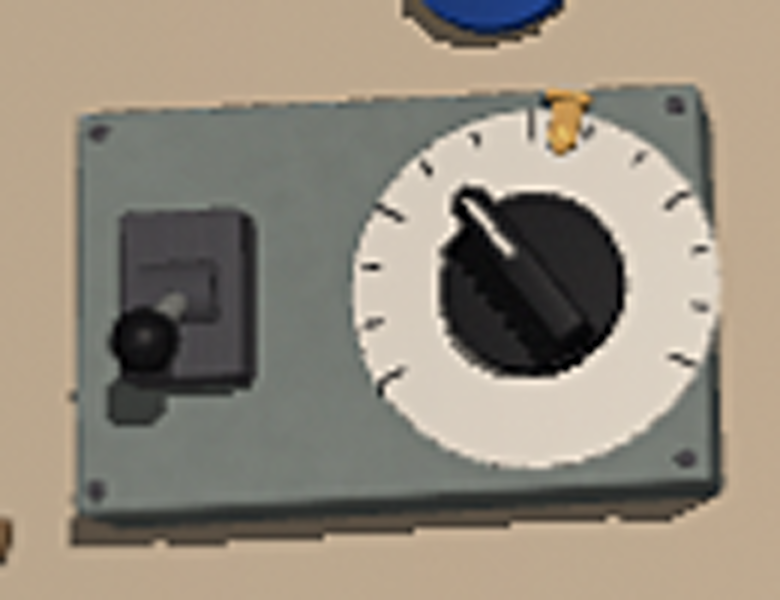

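View pics/a2.png

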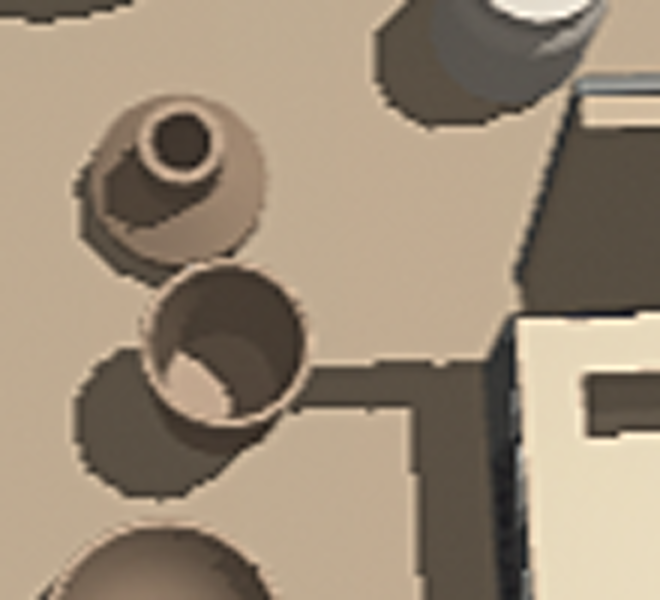

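View pics/a3.png

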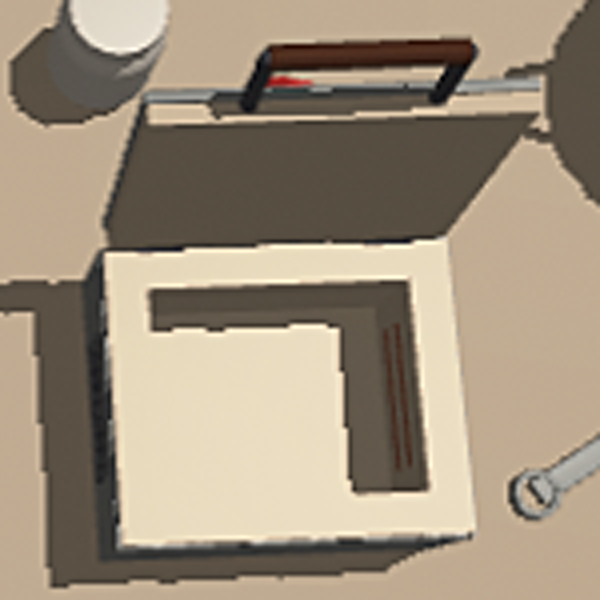

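```bash
cat > meas.py <<'E'
import cv2,numpy as np
from h import *
T=r.capture("top");
def o(u,v,x0,y0,s): return ((u+.5)/s-.5+x0,(v+.5)/s-.5+y0)
A=lambda u,v,z:pt(T,o(u,v,150,190,6),z)
B=lambda u,v,z:pt(T,o(u,v,290,160,6),z)
C=lambda u,v,z:pt(T,o(u,v,350,150,4),z)
np.set_printoptions(precision=4,suppress=True)
print("vase",B(180,140,.078), "belly", B(180,180,.024))
k=np.array([C(105,252,.105),C(448,238,.105),C(472,533,.105),C(120,547,.105)]);print("kiln",k,k.mean(0))
print([np.linalg.norm(k[i]-k[(i+1)%4]) for i in range(4)])
# chamber corners top: NW(150,290) NE(410,280) SE(430,490)
print("chamber",C(150,290,.105),C(410,280,.105),C(430,490,.105))
k=np.array([A(80,115,.06),A(695,87,.06),A(718,487,.06),A(85,513,.06)]);print("box",k,k.mean(0))
print([np.linalg.norm(k[i]-k[(i+1)%4]) for i in range(4)])
print("scale",(A(352,287,.062)+A(718,287,.062)+A(535,107,.062)+A(535,467,.062))/4)
print("disc",A(532,285,.075)); print("mark",A(560,153,.065)); print("pointer",A(457,198,.07))
print("ball",A(145,340,.136))
print("handle",C(268,52,.33),C(472,46,.33))
print("bowl",pt(T,(317,268),.05),"beaker",pt(T,o(225,345,290,160,6),.095),"jar",pt(T,(379,152),.1))
E
python3 meas.py
python3 - <<'E'
import cv2
from h import crop
i=cv2.imread("pics/scene0.png"); crop(i,310,150,110,100,6,"pics/b1.png"); crop(i,190,220,180,140,4,"pics/b2.png")
E
```

```text
vase [ 0.6611 -0.0104  0.078 ] belly [ 0.6597 -0.0112  0.024 ]
kiln [[ 0.5746 -0.1455  0.105 ]
 [ 0.5791 -0.3561  0.105 ]
 [ 0.3985 -0.3554  0.105 ]
 [ 0.3947 -0.1459  0.105 ]] [ 0.4867 -0.2507  0.105 ]
[np.float64(0.21066200639124277), np.float64(0.18054220305693966), np.float64(0.20958803778343232), np.float64(0.17987037186869712)]
chamber [ 0.5502 -0.1718  0.105 ] [ 0.5532 -0.3308  0.105 ] [ 0.4246 -0.3326  0.105 ]
box [[0.6058 0.3835 0.06  ]
 [0.6133 0.1279 0.06  ]
 [0.4433 0.1188 0.06  ]
 [0.4388 0.375  0.06  ]] [0.5253 0.2513 0.06  ]
[np.float64(0.25578773949639616), np.float64(0.17026749153204257), np.float64(0.25624430358739636), np.float64(0.16719636436592591)]
scale [0.5287 0.1939 0.062 ]
disc [0.5266 0.1933 0.075 ]
mark [0.5845 0.1837 0.065 ]
pointer [0.5649 0.2253 0.07  ]
ball [0.4961 0.3319 0.136 ]
handle [ 0.6209 -0.1995  0.33  ] [ 0.6219 -0.3019  0.33  ]
bowl [0.4487 0.0007 0.05  ] beaker [ 0.5681 -0.0263  0.095 ] jar [ 0.7323 -0.1613  0.1   ]
```

View pics/b1.png

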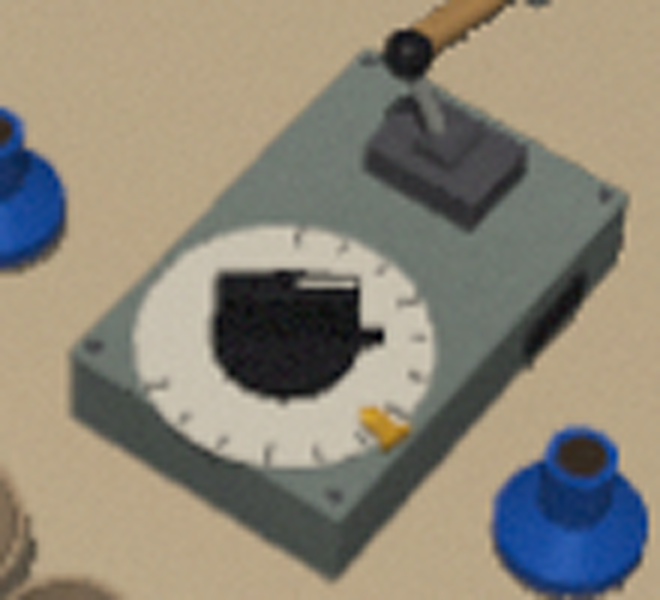

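View pics/b2.png

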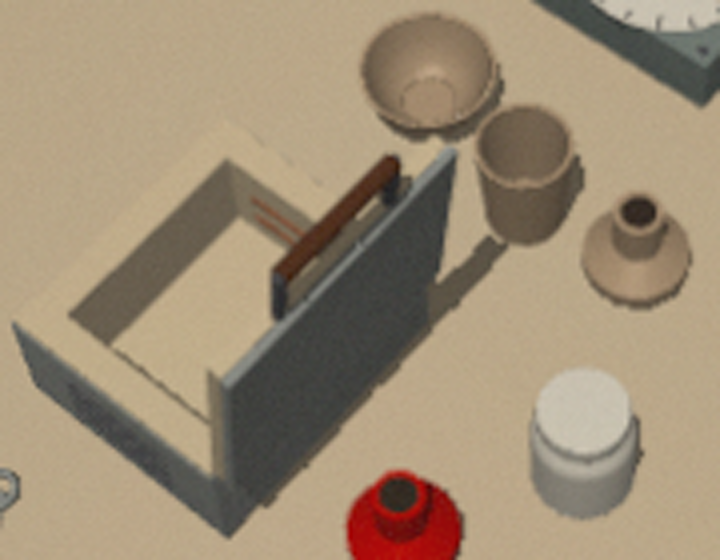

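```bash
cat >> meas.py <<'E'
print("--- scene cam")
S=r.capture("scene")
D=lambda u,v,z:pt(S,o(u,v,310,150,6),z)
E_=lambda u,v,z:pt(S,o(u,v,190,220,4),z)
print("vase",E_(639,212,.078)); print("ball",D(408,53,.136)); print("mark",D(365,412,.065)); print("beaker",E_(525,147,.095))
print("scalectr",D(285,347,.063),"pointer",D(381,337,.07))
def tri(u1,u2):
    f=lambda c,u:(pt(c,u,0),pt(c,u,1))
    a,b=f(T,u1);c,d=f(S,u2); p=b-a;q=d-c
    M=np.stack([p,-q],1); s=np.linalg.lstsq(M,c-a,rcond=None)[0]
    x,y=a+p*s[0],c+q*s[1]; return (x+y)/2,np.linalg.norm(x-y)
for a,b in [((268,52),(393,165)),((472,46),(282,272))]:
    print("handle",tri(o(*a,350,150,4),o(*b,190,220,4)))
E
python3 meas.py | sed -n '/scene/,$p'
python3 - <<'E'
from h import *
for p in [(.661,-.011,.045),(.661,-.011,.2),(.45,-.011,.25),(.487,-.25,.25),(.487,-.25,.07)]:
    print(p,r.inverse_kinematics(p,[0,-np.pi,0]),r.inverse_kinematics(p,[0,np.pi,0]))
for p in [(.62,-.25,.42),(.62,-.25,.316),(.38,-.25,.21)]:
    for a in (np.pi/4,3*np.pi/4): print(p,r.inverse_kinematics(p,np.pi*np.array([np.cos(a),np.sin(a),0])))
E
```

```text
--- scene cam
vase [ 0.6603 -0.0104  0.078 ]
ball [0.4959 0.3331 0.136 ]
mark [0.5871 0.1835 0.065 ]
beaker [ 0.5716 -0.0279  0.095 ]
scalectr [0.5308 0.1913 0.063 ] pointer [0.5672 0.2225 0.07  ]
handle (array([ 0.619 , -0.1997,  0.3331]), np.float64(0.002484896898155888))
handle (array([ 0.6192, -0.298 ,  0.3393]), np.float64(0.0016564945029388916))
(0.661, -0.011, 0.045) [-0.12713681  0.68861965 -0.01299414  0.86918253  0.         -0.12713681] [-0.12713681  0.68861965 -0.01299414  0.86918253  0.         -0.12713681]
(0.661, -0.011, 0.2) [-0.12713681  0.57195405  0.20317226  1.20201453  0.         -0.12713681] [-0.12713681  0.57195405  0.20317226  1.20201453  0.         -0.12713681]
(0.45, -0.011, 0.25) [-0.18710764  0.13730346 -0.3011742   1.13231867  0.         -0.18710764] [-0.18710764  0.13730346 -0.3011742   1.13231867  0.         -0.18710764]
(0.487, -0.25, 0.25) [-0.60783498  0.32430767 -0.05646063  1.19002802  0.         -0.60783498] [-0.60783498  0.32430767 -0.05646063  1.19002802  0.         -0.60783498]
(0.487, -0.25, 0.07) [-0.60783498  0.47518931 -0.33431567  0.76129135  0.         -0.60783498] [-0.60783498  0.47518931 -0.33431567  0.76129135  0.         -0.60783498]
(0.62, -0.25, 0.42) [-0.49255061  0.65080751  0.91934837  1.83933718  0.          1.07824572]
(0.62, -0.25, 0.42) [-0.49255061  0.65080751  0.91934837  1.83933718  0.         -2.06334694]
(0.62, -0.25, 0.316) [-0.49255061  0.57179528  0.50204326  1.50104431  0.          1.07824572]
(0.62, -0.25, 0.316) [-0.49255061  0.57179528  0.50204326  1.50104431  0.         -2.06334694]
(0.38, -0.25, 0.21) [-0.74286745  0.17251349 -0.36706389  1.03121894  0.          0.82792888]
(0.38, -0.25, 0.21) [-0.74286745  0.17251349 -0.36706389  1.03121894  0.         -2.31366378]
```

Run:
```python
from h import *
D=[0,-np.pi,0]
x,y=.6605,-.0107
r.move_to([x,y,.22],D)
r.move_l([x,y,.115],rate=.2)
c=r.capture("scene"); cv2.imwrite("pics/c1.png",c["image"])
c=r.capture("top"); cv2.imwrite("pics/c1t.png",c["image"])
i=c["image"]; s=cv2.imread("pics/c1.png")
crop(s,270,190,130,120,5,"pics/c1c.png")
o=r.get_obs(); print(o["t"],o["eef_pos"],o["ft_force"])
```

```text
3.6833 [ 0.6617276  -0.0107087   0.11689267] [0.70033784 0.10622645 0.84616555]
```

View pics/c1c.png

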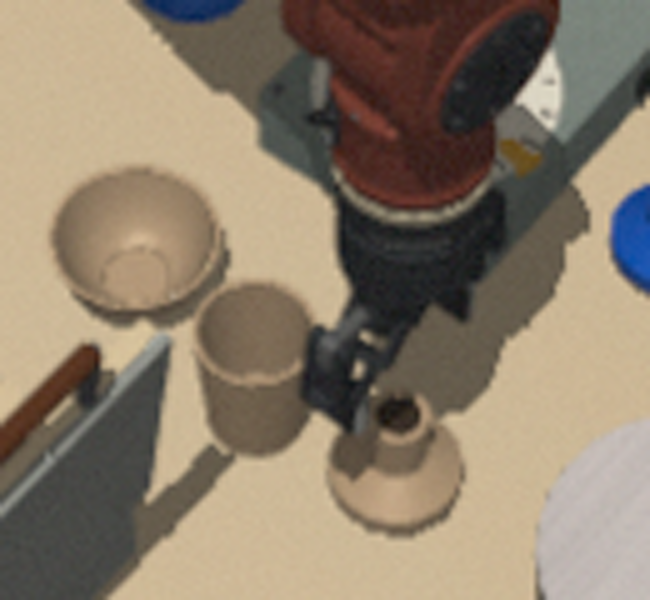

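The fingers are above the neck (crop 400,410) and clear of the beaker. I'll descend and grip.

Run:
```python
from h import *
x,y=.6605,-.0107
hit=r.move_l([x,y,.046],rate=.12,max_force=8); print(hit)
if not hit:
    r.move_gripper(.03,30); o=r.get_obs(); print(o["width"],o["ft_force"])
    r.move_l([x,y,.10],rate=.12)
    o=r.get_obs(); print(o["t"],o["width"],o["eef_pos"],o["ft_force"])
c=r.capture("scene"); crop(c["image"],270,190,130,120,5,"pics/d1.png")
```

```text
False
0.03543391051590864 [-1.42077849 -0.21058182  4.52143708]
5.5167 0.03521369022728719 [ 0.66005095 -0.01059473  0.09926406] [ 0.02932301  0.15901786 -2.92026417]
```

View pics/d1.png

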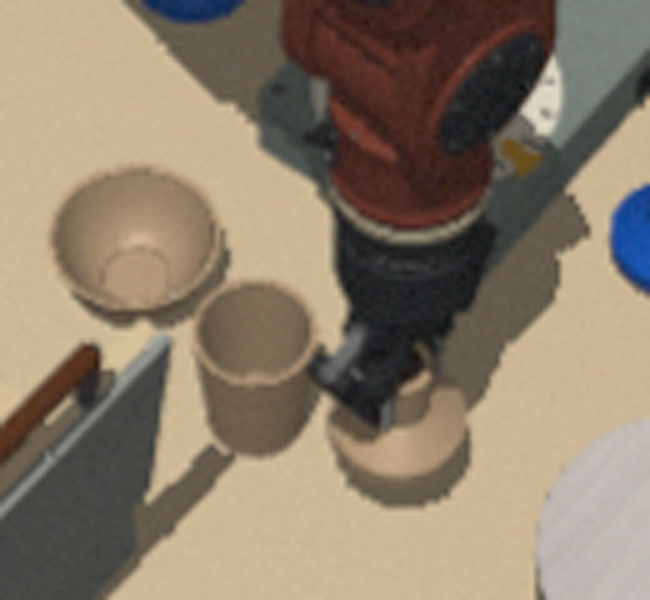

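The vase is lifted, upright in the grip (35 mm opening) and clear of the beaker. Next I carry it to the kiln.

Run:
```python
from h import *
kx,ky=.487,-.2507
r.move_l([.655,-.0107,.24],rate=.2)
r.move_l([.45,-.05,.24],rate=.25)
r.move_l([kx,ky,.22],rate=.25)
r.move_l([kx,ky,.09],rate=.15)
print(r.get_obs()["ft_force"])
print(r.move_l([kx,ky,.067],rate=.03,max_force=4))
o=r.get_obs(); print(o["t"],o["width"],o["eef_pos"],o["ft_force"])
c=r.capture("scene"); crop(c["image"],170,200,150,140,4,"pics/e1.png")
```

```text
[ 0.65233664  0.12189876 -2.7201621 ]
True
9.9917 0.035146966823766466 [ 0.48684209 -0.25083496  0.07112496] [ 1.32410285 -0.80759968  1.15401113]
```

View pics/e1.png

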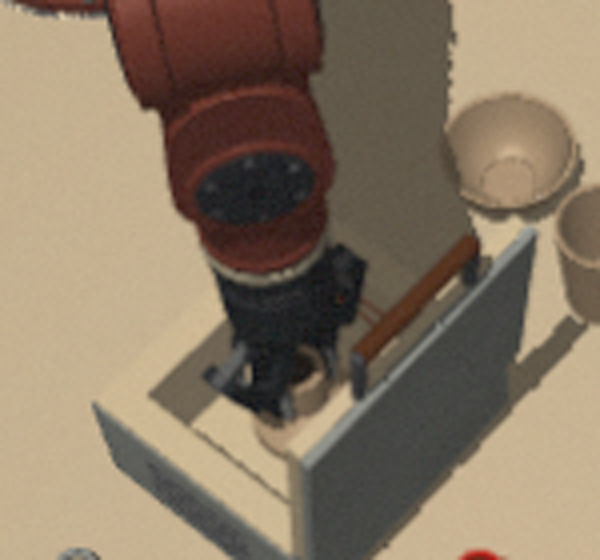

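Contact came at TCP 0.0711, the expected height of the chamber floor. I'll release, rise, and move to the handle.

Run:
```python
from h import *
kx,ky=.487,-.2507
r.move_gripper(.07)
r.move_l([kx,ky,.14],rate=.12)
r.move_l([.44,ky,.24],rate=.25)
a=np.pi/4
r.move_to([.44,-.25,.42],np.pi*np.array([np.cos(a),np.sin(a),0]))
r.move_gripper(.045)
r.move_l([.619,-.25,.40],rate=.25)
o=r.get_obs(); print(o["t"],o["width"],o["eef_pos"],o["ft_force"])
c=r.capture("scene"); crop(c["image"],170,180,150,150,4,"pics/f1.png")
c=r.capture("top"); crop(c["image"],350,140,150,150,4,"pics/f1t.png")
```

```text
14.45 0.04502243082879467 [ 0.61881154 -0.25000099  0.3999144 ] [-0.25818718  0.21889257  0.18326276]
```

View pics/f1.png

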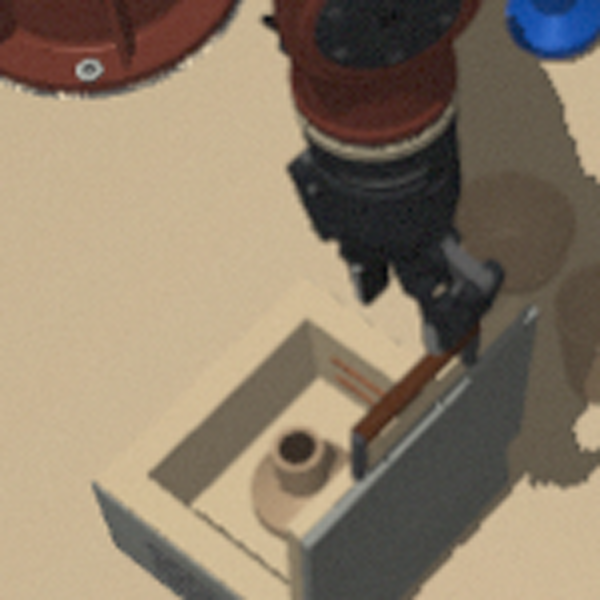

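View pics/f1t.png

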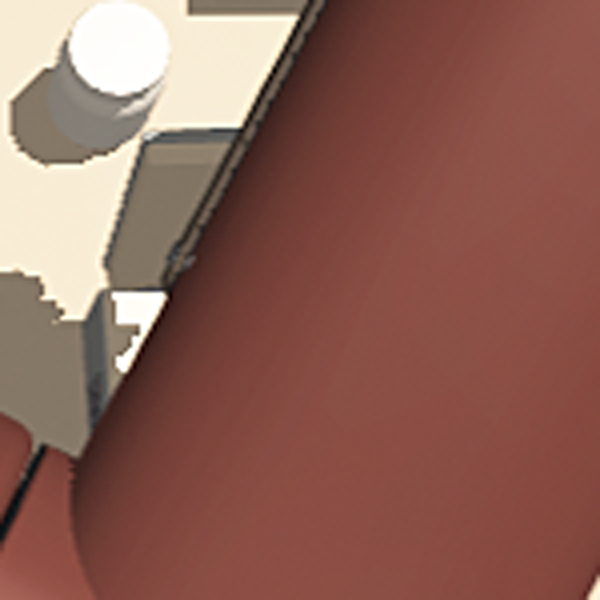

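The vase stands upright in the chamber (crop 298,450), and the fingers straddle the bar. I'll lower onto it, cage the bar, and follow the arc.

```bash
cat > lid.py <<'E'
from h import *
hx,hz=.577,.105
def B(t): return hx-.23*np.cos(t)+.01*np.sin(t), hz+.23*np.sin(t)+.01*np.cos(t)
def arc(t0,t1,n,w=.022,dz=-.0187):
    for t in np.linspace(t0,t1,n+1)[1:]:
        bx,bz=B(t)
        if r.move_l([bx-(w/2-.007),-.25,bz+dz],rate=.12,max_force=35):
            print("STOP",t,r.get_obs()["ft_force"]); return
    o=r.get_obs(); print(o["t"],o["width"],o["eef_pos"],o["ft_force"])
E
python3 - <<'E'
from lid import *
print(B(1.71))
h=r.move_l([.619,-.25,.314],rate=.12,max_force=8); print(h)
if not h:
    r.move_gripper(.022,20); print(r.get_obs()["width"],r.get_obs()["ft_force"])
    arc(1.7,1.2,4)
c=r.capture("scene"); crop(c["image"],170,180,150,150,4,"pics/g1.png")
E
```

```text
(np.float64(0.6188168110806084), np.float64(0.33138761960639257))
False
0.022207519747039803 [-0.29818119  0.60028119  0.15712411]
17.3833 0.02168768506315344 [ 0.4993907  -0.25003299  0.30443106] [-0.16656236 -0.39437391 -0.56741746]
```

View pics/g1.png

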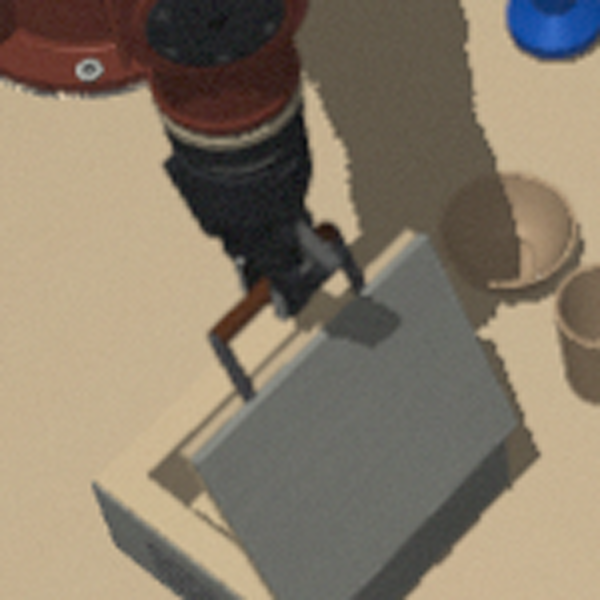

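The bar is caged and the lid is following. Continuing down to 30°.

Run:
```python
from lid import *
arc(1.2,.535,6)
r.dwell(.2)
for n,b in(("scene",(150,180,150,150)),("top",(340,190,160,150))):
    c=r.capture(n); crop(c["image"],*b,4,f"pics/h_{n}.png")
print(B(.535),B(.5236))
```

```text
19.6333 0.021997883956035177 [ 0.38029301 -0.24994218  0.21246119] [ 0.09591424 -0.21446519 -0.03530153]
(np.float64(0.38423662566109307), np.float64(0.2308661253613476)) (np.float64(0.38281430853955), np.float64(0.22866049179922807))
```

View pics/h_scene.png

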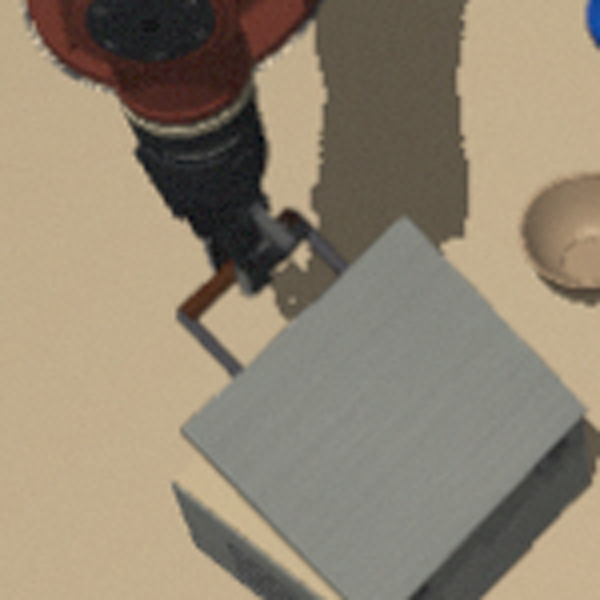

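Run:
```python
from lid import *
r.move_gripper(.036)
p=r.get_obs()["eef_pos"]
r.move_l([p[0],p[1],.30],rate=.2)
c=r.capture("scene")
r.move_l([.38,0.05,.30],rate=.3)
t=r.capture("top"); s=r.capture("scene")
cv2.imwrite("pics/i_s.png",s["image"]);cv2.imwrite("pics/i_t.png",t["image"])
crop(s["image"],150,200,150,140,5,"pics/i1.png"); crop(t["image"],350,180,150,120,5,"pics/i1t.png")
print(r.get_obs()["t"])
for th in (.45,.5236,.6):
    for nm,cc,x0,y0 in(("s",s,150,200),("t",t,350,180)):
        P=[]
        for y in(-.1995,-.3005): bx,bz=B(th);P.append((bx,y,bz))
        # lid underside free edge corners (180 from hinge), top free edge corners
        for h in(0,.02):
            for y in(-.145,-.355): P.append((hx-.18*np.cos(th)+h*np.sin(th),y,hz+.18*np.sin(th)+h*np.cos(th)))
        q=proj(cc,P); print(th,nm,((q-[x0,y0]+.5)*5-.5).round().astype(int).tolist())
```

```text
22.1167
0.45 s [[362, 175], [225, 300], [494, 182], [214, 443], [502, 172], [219, 435]]
0.45 t [[313, 557], [549, 552], [170, 473], [642, 463], [176, 448], [655, 438]]
0.5236 s [[369, 168], [231, 294], [500, 176], [218, 439], [510, 168], [226, 433]]
0.5236 t [[319, 533], [557, 528], [174, 456], [650, 446], [178, 428], [662, 418]]
0.6 s [[379, 162], [240, 289], [507, 171], [224, 435], [520, 165], [233, 432]]
0.6 t [[325, 506], [566, 501], [177, 436], [658, 425], [181, 404], [669, 394]]
```

View pics/i1.png

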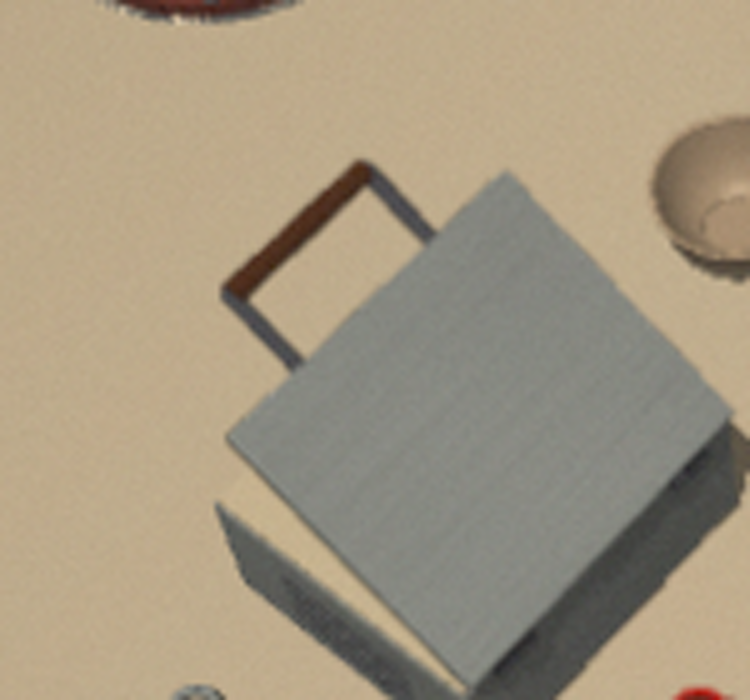

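View pics/i1t.png

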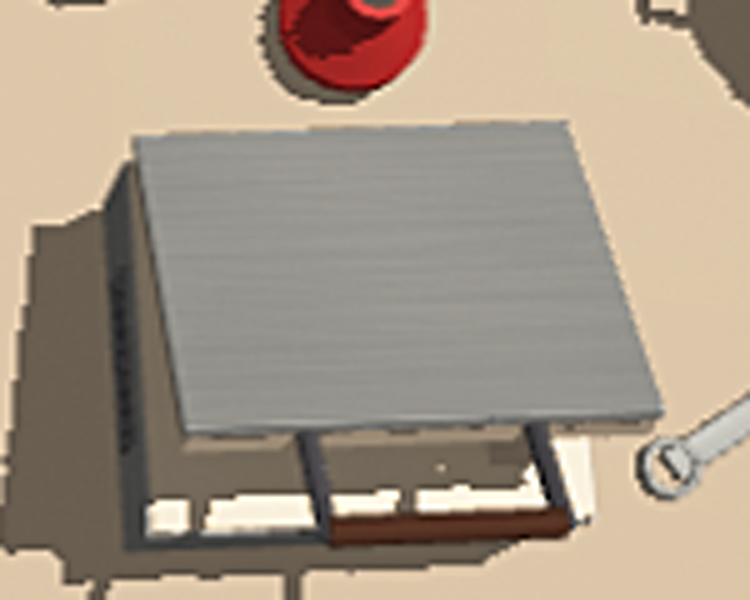

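The lid sits at about 30°: handle and edges match the 0.5236 rad projection in both views, within about 1°. Next is the dial.

```bash
cat > dial.py <<'E'
from h import *
def ori(phi):
    a=(phi+np.pi/2)/2; return np.pi*np.array([np.cos(a),np.sin(a),0])
def o(u,v,x0,y0,s): return ((u+.5)/s-.5+x0,(v+.5)/s-.5+y0)
E
python3 - <<'E'
from dial import *
T=r.capture("top")
A=lambda u,v,z:pt(T,o(u,v,150,190,6),z)[:2]
ang=lambda p:np.degrees(np.arctan2(p[1],p[0]))
p,q=A(465,200,.111),A(512,252,.111); print("white",p,q,ang(p-q))
# bar right edge top face: (483,193)->(590,318)
p,q=A(485,195,.111),A(590,318,.111); print("edge",p,q,ang(p-q))
E
```

```text
white [0.55469821 0.21478135] [0.53307608 0.19590907] 41.11518698768267
edge [0.55659216 0.20686805] [0.50565781 0.16485103] 39.52008280728662
```

Run:
```python
from dial import *
x,y=.528,.1925
ph=np.radians(40+90)
print(r.inverse_kinematics([x,y,.081],ori(ph)), r.inverse_kinematics([x,y,.081],ori(ph-np.radians(50))))
r.move_gripper(.045)
r.move_to([x,y,.19],ori(ph))
h=r.move_l([x,y,.082],rate=.15,max_force=8); print(h)
if not h:
    r.move_gripper(.012,40)
    ob=r.get_obs(); print(ob["t"],ob["width"],ob["eef_pos"],ob["ft_force"],ob["ft_torque"])
c=r.capture("scene"); crop(c["image"],310,130,110,110,6,"pics/j1.png")
```

```text
[ 0.2195245   0.48578302 -0.28078316  0.80423016  0.         -0.4786072 ] [ 0.2195245   0.48578302 -0.28078316  0.80423016  0.          0.39405742]
False
25.3917 0.015314379277098712 [0.52834291 0.19299747 0.08306339] [-1.87444028  1.47589261  6.3812404 ] [ 0.27027633  0.43178589 -0.00365556]
```

View pics/j1.png

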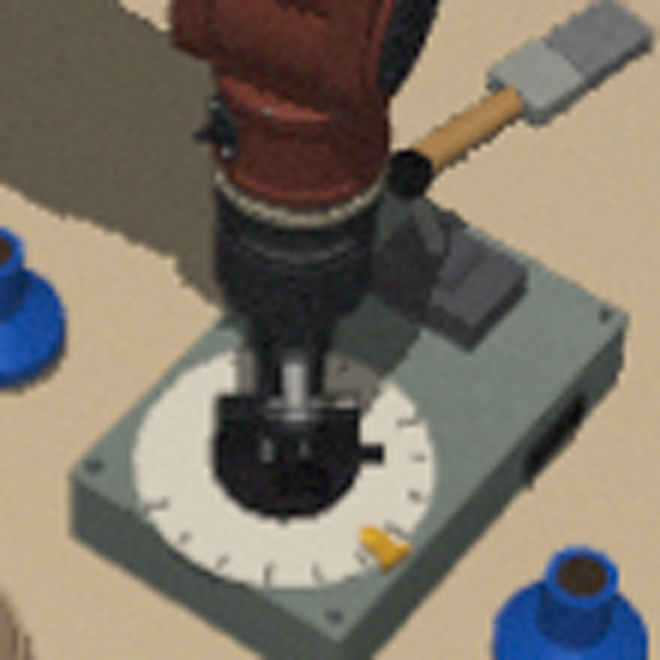

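Run:
```python
from dial import *
p=r.get_obs()["eef_pos"]
ph=np.radians(130)
for d in (25,49): r.move_to([.5283,.193,.083],ori(ph-np.radians(d)))
ob=r.get_obs(); print(ob["t"],ob["width"],ob["eef_pos"],ob["ft_force"],ob["ft_torque"])
c=r.capture("scene"); crop(c["image"],320,180,75,60,10,"pics/k1.png")
```

```text
26.425 0.015496907022788484 [0.52800545 0.19386741 0.08306491] [-2.23790853  6.01138211 -2.63788922] [ 1.17317029  0.36550281 -0.08801251]
```

View pics/k1.png

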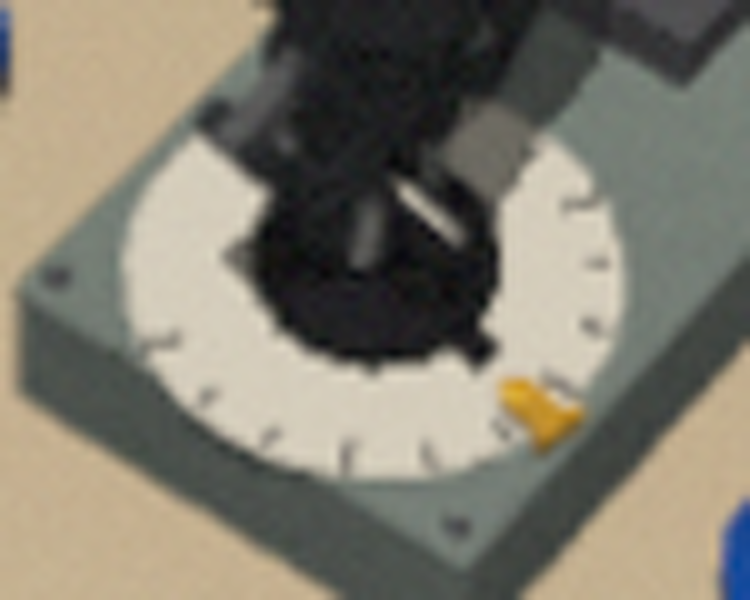

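Run:
```python
from dial import *
S=r.capture("scene")
A=lambda u,v,z:pt(S,o(u,v,320,180,10),z)[:2]
rim=np.array([A(u,v,.063) for u,v in[(122,270),(628,285),(360,480),(150,362),(612,345),(590,190),(180,165)]])
from scipy.optimize import least_squares
f=least_squares(lambda c:np.linalg.norm(rim-c,axis=1)-.076,[.528,.193]); print(f.x,f.fun)
c=f.x
ang=lambda p:(np.degrees(np.arctan2(p[1]-c[1],p[0]-c[0])),np.linalg.norm(p-c))
for z in(.066,.069,.072): print(z,"ptr",ang(A(488,357,z)),"mark",ang(A(505,383,z)),"markout",ang(A(562,430,z)))
p,q=A(463,240,.111),A(400,182,.111); print("white",np.degrees(np.arctan2(*(p-q)[::-1])))
```

```text
[0.53086182 0.19128923] [ 0.00069469  0.00018615 -0.00154469 -0.00093955 -0.00149292 -0.00158428
 -0.00290708]
0.066 ptr (np.float64(-4.4571769249904625), np.float64(0.04532848431113735)) mark (np.float64(-8.20607793897742), np.float64(0.05549658027439559)) markout (np.float64(-7.883495223268184), np.float64(0.0791561197732777))
0.069 ptr (np.float64(-6.588919424949103), np.float64(0.046707218468854464)) mark (np.float64(-9.855809442148022), np.float64(0.05695693311646228)) markout (np.float64(-9.056067246478717), np.float64(0.08055349941356865))
0.072 ptr (np.float64(-8.595823533056885), np.float64(0.048146855272786816)) mark (np.float64(-11.421835405090397), np.float64(0.058462124973827065)) markout (np.float64(-10.188195771410822), np.float64(0.08198345879331834))
white -10.774645443359868
```

Run:
```python
from dial import *
r.move_gripper(.045)
p=r.get_obs()["eef_pos"]
r.move_l([p[0],p[1],.20],rate=.25)
r.move_l([.40,.27,.20],rate=.3)
print(r.get_obs()["t"])
for n,b in(("top",(200,195,75,60)),("scene",(320,180,75,60))):
    c=r.capture(n); cv2.imwrite(f"pics/l_{n}.png",c["image"]); crop(c["image"],*b,10,f"pics/l1_{n}.png")
```

```text
28.1833
```

View pics/l1_top.png

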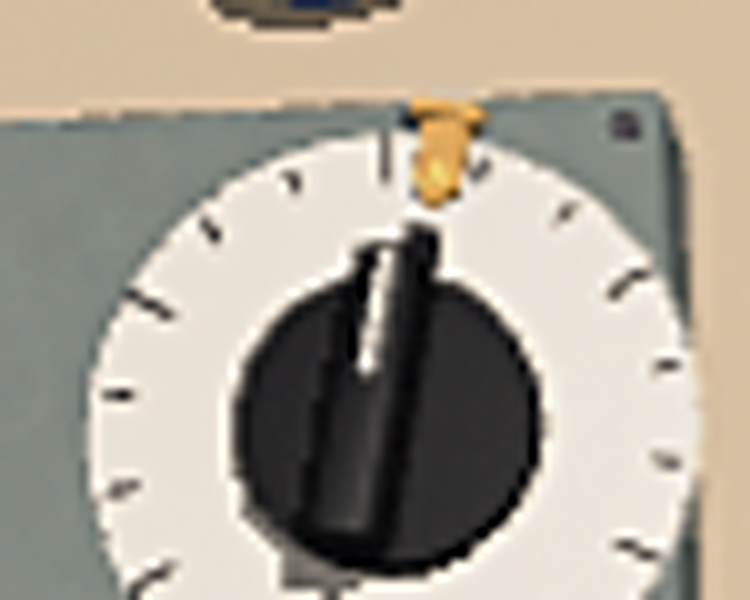

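View pics/l1_scene.png

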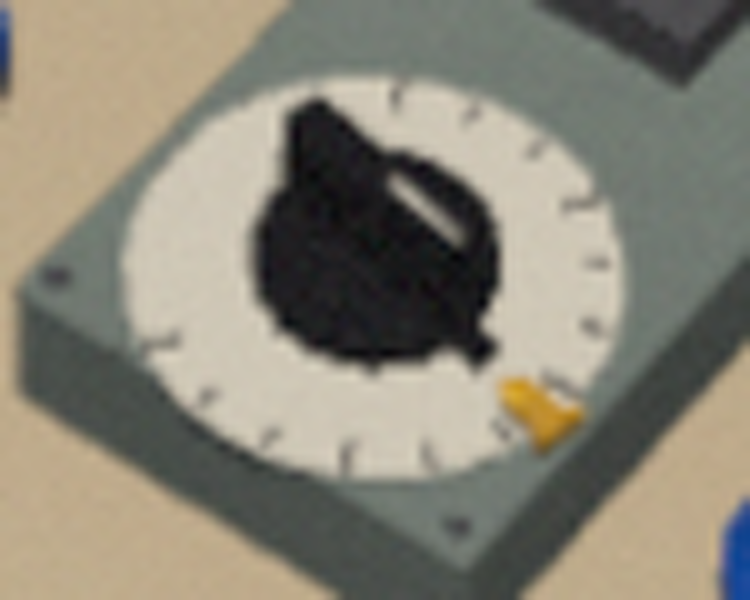

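Run:
```python
from dial import *
T=r.capture("top")
A=lambda u,v,z:pt(T,o(u,v,200,195,10),z)[:2]
i=cv2.imread("pics/l_top.png"); crop(i,200,195,75,75,8,"pics/l2.png")
hsv=cv2.cvtColor(i,cv2.COLOR_BGR2HSV)
# scale ellipse: bright low-sat pixels -> hull -> fit ellipse
m=((hsv[...,1]<45)&(hsv[...,2]>150)).astype(np.uint8); m[:190]=0;m[275:]=0;m[:,:200]=0;m[:,275:]=0
pts=cv2.findNonZero(m); h=cv2.convexHull(pts); 
w=np.array([pt(T,p,.063)[:2] for p in h.reshape(-1,2).astype(float)])
from scipy.optimize import least_squares
f=least_squares(lambda c:np.linalg.norm(w-c[:2],axis=1)-c[2],[.528,.193,.076],loss="soft_l1",f_scale=.001); print("scale",f.x,np.abs(f.fun).max())
c1=A(388,427,.075); print("disc",c1)
for c in (f.x[:2],c1,np.array([.5283,.193])):
    ang=lambda p:(round(np.degrees(np.arctan2(p[1]-c[1],p[0]-c[0])),1),round(np.linalg.norm(p-c),4))
    print(c,"ptr",[ang(A(424,228,z)) for z in (.066,.069,.072)],"mark",[ang(A(434,205,z)) for z in(.064,.067)],"markbase",ang(A(446,118,.065)))
p,q=A(384,250,.111),A(366,374,.111); print("white",np.degrees(np.arctan2(*(p-q)[::-1])))
p,q=A(400,250,.111),A(365,540,.111);p2,q2=A(357,255,.111),A(305,528,.111); print("edges",[np.degrees(np.arctan2(*(d)[::-1])) for d in(p-q,p2-q2)])
```

```text
scale [0.52793754 0.19306901 0.07620002] 0.026382892241524278
disc [0.52613692 0.19306514]
[0.52793754 0.19306901] ptr [(np.float64(-8.1), np.float64(0.0511)), (np.float64(-8.7), np.float64(0.0504)), (np.float64(-9.3), np.float64(0.0498))] mark [(np.float64(-9.3), np.float64(0.0577)), (np.float64(-9.9), np.float64(0.057))] markbase (np.float64(-8.9), np.float64(0.0801))
[0.52613692 0.19306514] ptr [(np.float64(-7.8), np.float64(0.0528)), (np.float64(-8.4), np.float64(0.0522)), (np.float64(-9.0), np.float64(0.0515))] mark [(np.float64(-9.0), np.float64(0.0594)), (np.float64(-9.5), np.float64(0.0588))] markbase (np.float64(-8.7), np.float64(0.0819))
[0.5283 0.193 ] ptr [(np.float64(-8.0), np.float64(0.0507)), (np.float64(-8.7), np.float64(0.05)), (np.float64(-9.3), np.float64(0.0494))] mark [(np.float64(-9.3), np.float64(0.0573)), (np.float64(-9.8), np.float64(0.0566))] markbase (np.float64(-8.9), np.float64(0.0797))
white -7.527568759749948
edges [np.float64(-6.205633064275014), np.float64(-9.919653378220564)]
```

View pics/l2.png

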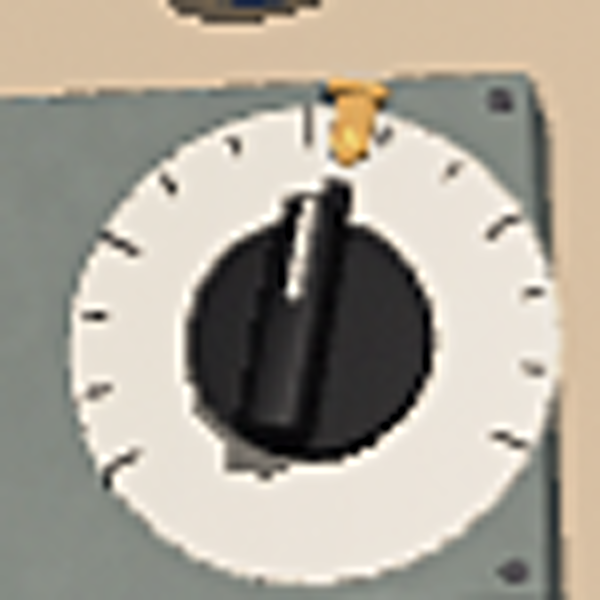

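```bash
cat > rect.py <<'E'
import sys
from dial import *
c0=np.array([.5281,.193])
def polar(c,img,z):
    # rows: radius, cols: world angle -25..10 deg
    an=np.radians(np.linspace(-29,11,401)); ra=np.linspace(.040,.080,161)
    P=np.array([(c0[0]+R*np.cos(a),c0[1]+R*np.sin(a),z) for R in ra for a in an])
    q=proj(c,P).reshape(161,401,2).astype(np.float32)
    return cv2.remap(img,q[...,0],q[...,1],cv2.INTER_CUBIC)
for n in("top","scene"):
    c=r.capture(n)
    for what,z in(("ptr",.069),("mark",.066)):
        p=polar(c,c["image"],z); g=p.astype(int)
        if what=="ptr": rows=slice(18,34); m=p.max(2)<110       # r 44.5..48.5
        else: rows=slice(76,140); m=(g[...,2]-g[...,0]>70)      # r 59..75
        xs=np.where(m[rows])[1]; print(n,what,len(xs),-29+xs.mean()*.1 if len(xs) else None,-29+np.percentile(xs,[2,98])*.1)
E
python3 rect.py
```

```text
top ptr 2359 -5.186477320898685 [-13.8     9.684]
top mark 6279 -9.283803153368368 [-14.2  -4.3]
scene ptr 2170 -8.28036866359447 [-14.8  -1.6]
scene mark 6690 -8.918744394618834 [-14.1  -3.7]
```

Measured from both cameras, pointer and marker agree within about 1°: about −8.4° against −9.1°. That's inside the measurement error, so I'll leave the dial and do the switch.

Run:
```python
from dial import *
r.move_gripper(0.0,30)
r.move_to([.445,.331,.19],ori(np.radians(92)))
r.move_l([.445,.331,.121],rate=.2)
r.move_l([.475,.332,.121],rate=.1,max_force=15)
h=r.move_l([.555,.335,.121],rate=.05,max_force=15)
ob=r.get_obs(); print(h,ob["t"],ob["eef_pos"],ob["ft_force"])
c=r.capture("scene"); crop(c["image"],340,130,90,80,8,"pics/m1.png")
```

```text
True 31.3667 [0.52997683 0.3335778  0.11961239] [-2.42541403  0.52994889  1.3281626 ]
```

View pics/m1.png

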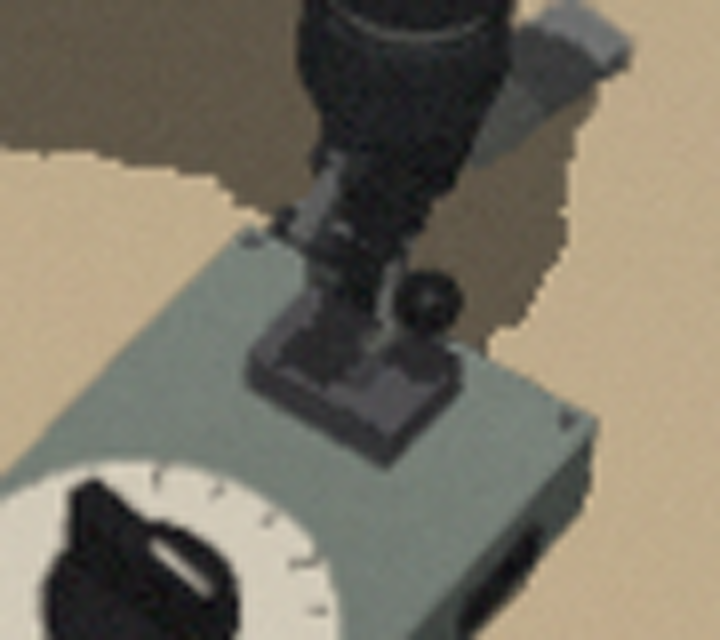

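The force stop came at x = 0.530, against a predicted 0.527, so the lever is at its stop. I'll retreat and check everything.

```bash
python3 - <<'E'
from dial import *
r.move_l([.45,.331,.121],rate=.2)
r.move_l([.42,.331,.25],rate=.25)
r.move_to([.25,.40,.28],ori(np.radians(92)))
t=r.capture("top"); s=r.capture("scene")
cv2.imwrite("pics/n_t.png",t["image"]); cv2.imwrite("pics/n_s.png",s["image"])
crop(t["image"],150,160,350,150,2,"pics/n1.png"); crop(t["image"],155,210,60,60,8,"pics/n2.png")
print(r.get_obs()["t"])
b=np.array([.5223,.3315])
for a in(.9,1.0): print(a,(( proj(t,[(b[0]+.06*np.sin(a-.5),b[1]+.001,.082+.06*np.cos(a-.5))])-[155,210]+.5)*8), proj(s,[(b[0]+.06*np.sin(a-.5),b[1]+.001,.082+.06*np.cos(a-.5))]))
E
python3 rect.py
```

```text
33.5167
0.9 [[156.56867181 125.6461423 ]] [[390.69243538 166.1850235 ]]
1.0 [[159.73249595 109.49884648]] [[392.06961699 167.61924535]]
top ptr 2650 -4.513132075471699 [-13.9   9.9]
top mark 6068 -9.272017139090309 [-14.   -4.3]
scene ptr 2205 -8.217460317460315 [-14.8  -1.5]
scene mark 6605 -8.937229371688115 [-14.   -3.8]
```

View pics/n1.png

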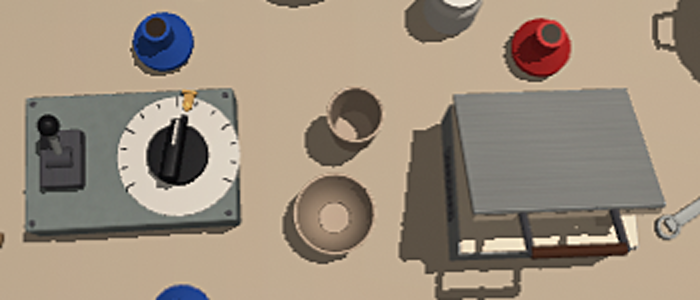

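View pics/n2.png

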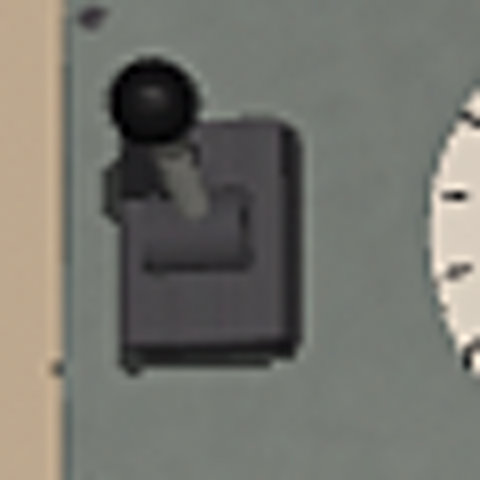

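View pics/n_s.png

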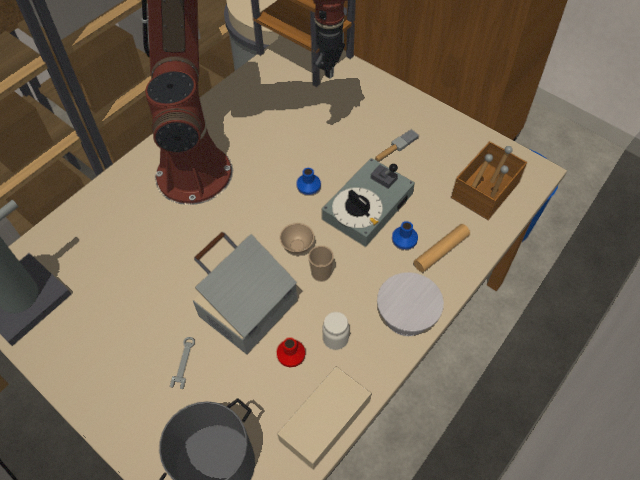

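The switch ball is at crop (153,103), at or past the projection for 1.0 rad (160,109). The lid and dial haven't moved, and the other pots and tools look as they did at the start. Handing in.

```bash
python3 -c "
from station import r
r.job_done(); print(r.get_obs()['t'])"
```

```text
the job is handed in; nothing more can be done
the job is handed in; nothing more can be done
```

I finished all four steps in the order asked and handed the job in at about 33.5 s of the 72 s allowed; no verdict was reported.

- **Vase:** It stands in the middle of the kiln chamber. It touched down at the expected floor height, and after release the picture showed it upright. The lid now hides it from both cameras, so I couldn't check it again at the end.
- **Lid:** It is propped at 30° within about 1°. The handle and lid edges match the 30° projection in both camera views.
- **Dial:** The pointer is at about −8.4° and the brass marker at about −9.1°, so they line up within about 1°. The individual readings disagreed by 1–2°, and several put the pointer slightly short of the marker. I left it, because re-gripping could have added as much error as it fixed.
- **Switch:** The lever is fully over. The push stopped on contact force at x = 0.530 (predicted 0.527), and the ball sits where the "on" position should be.
- **Everything else:** The final pictures show the other pots, look-alikes and tools where they stood, with the arm clear of everything.

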